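# Find the socket that fits the clamp nut and nip it up

### The job

Of the three sockets standing on the welding table, find the one that fits the hex nut of the hold-down clamp straight ahead of you (not the spare clamp to your right), trying them on the nut as needed; seat it fully home on the nut and turn the nut with it about an eighth of a turn clockwise seen from above. Finish while still gripping that socket, seated on the nut: do not let go of it. Stand any socket that does not fit back upright on the table, and leave all other things where they are.

Things in the scene. Friction and masses are not known exactly. Their poses are not given: they have to be found in the camera images.
- seat_a (a point): centre of the foot of the hex nut of clamp A, 45 mm above the table; z up, x square to a pair of the nut's flats, turns with the nut. Clamp of this job: the one straight ahead, at y -0.07 to 0.07; the spare one stands to the right, beyond y = -0.25. One nut is 24, the other 30 mm across flats; which is which is not told. Nut 20 mm high, top edge bevelled by 2 mm, stud end 3 mm above it.
- nut_a (a joint): turn of the nut of clamp A in rad, 0 at the start, growing clockwise seen from above; range -1.6 to 1.6; stiff with friction (0.25 N m), stays where it is left
- seat_b (a point): centre of the foot of the hex nut of clamp B, 45 mm above the table; z up, x square to a pair of the nut's flats, turns with the nut. Both clamps, fixed to the table: base plate 120 x 70 mm; along it a strap 112 x 38 mm, top 42 mm above the table; on it a washer 48 mm across and 3 mm thick, then the nut.
- nut_b (a joint): turn of the nut of clamp B in rad, 0 at the start, growing clockwise seen from above; range -1.6 to 1.6; stiff with friction (0.25 N m), stays where it is left
- mid_a (a point): centre of loose steel socket A, half-way up its 80 mm, z up; it stands mouth down at the start. 0.2 to 0.4 kg. Lower half: round body, on this socket only 38 mm across. Upper half: square head 25 x 25 mm, 40 mm high, to grip, its sides square to x and y. In the body a hex hole open downward, 27 mm deep, a pair of its flats square to x. The hole of this slim socket is for a 19 mm nut.
- mid_b (a point): centre of loose steel socket B, half-way up its 80 mm, z up; it stands mouth down at the start. As socket A, but body 49 mm across; B and C look alike, one is for a 24, one for a 30 mm nut, not told which. All: the hole is 1.2 mm wider than its nut (5 degrees of play either way), its mouth flares 2 mm a side over 3 mm. Seated, the rim rests on the clamp's washer.
- mid_c (a point): centre of loose steel socket C, half-way up its 80 mm, z up; it stands mouth down at the start. Outside as socket B. All: too small a socket stops on the nut, some 15 to 20 mm too high; too large a one drops right down to the washer but turns without turning the nut.
- offcut: bystander, to be left alone: flat steel offcut 60 x 100 x 8 mm; origin at its underside
- wire_brush: bystander, to be left alone: wire brush with wooden handle; origin at its underside
- wrench: bystander, to be left alone: open-ended wrench; origin at its underside
- hammer: bystander, to be left alone: hammer; origin at its underside
- collar: bystander, to be left alone: steel ring 44 mm across, 18 mm high; origin at its underside
- spray: bystander, to be left alone: white bottle 60 mm across, 170 mm high; origin at its underside
- square: bystander, to be left alone: red triangular welding magnet, sides 75 mm, 16 mm high; origin at its underside
Things that resemble listed ones, but are neither listed nor needed, are in the scene too. What is shaped like the part that bears mid_a but blue or brown is not meant. Leave any purple look-alike of the part that bears seat_a alone.

How it is judged:
By the outcome, as a careful person would: the job done as asked, in the order asked, and still so for the second after the job is handed in, while the arm keeps its last pose, push and grip.
It also fails if it takes over 61 s, if anything falls off the work surface, if the arm or the gripper's body presses on something with over 40 N, if the wrist force passes 120 N, or if a joint passes its speed limit or range.

### The arm

A 7-joint arm with a two-finger parallel gripper is mounted at the origin on the work surface. World frame = base frame: x ahead of the robot, y to its left, z up, the work surface at z = 0. Lengths are in m, angles in rad, forces in N, time in s.
With the tool pointing down it reaches from about 0.425 to 0.875 m from the base axis. Payload 9.9 kg.
Tool frame: the origin (TCP) lies midway between the tips of the shut fingers; the grasp point (between the pads) lies 19 mm behind it; z points along the fingers, y is the line along which they close (so a half turn about z gives the same grasp; the last joint's range is limited). The gripper opens to 85 mm and grips with 20 to 120 N. Pads are 22 mm wide; open, the fingers measure 114 mm over their backs; the gripper's body (76 mm by 85 mm) begins 54 mm behind the grasp point. The pads swing forward as they close: fully open they stand 13 mm farther back than shut.
Start: joints at [-1.235, 0.576, 0.025, 1.437, -0.015, 1.129, -0.057], TCP at [0.275, 0.616, 0.231] pointing down, gripper open.
Joint ranges: [-2.76, 2.76], [-0.34, 2.15], [-1.52, 1.57], [0.19, 2.46], [-1.09, 4.23], [0.17, 1.99], [-2.82, 2.82]. Speed limits (rad/s): [2.22, 2.22, 3.01, 3.01, 3.14, 3.14, 3.14].

### API

Orientations are given as a unit quaternion [x, y, z, w].
In Python, from cell import * gives the robot as it stands. The module is installed in compiled form; this text tells all that it offers.
- The arm moves only by the tool drive_tool, never from a script. Its argument "increments" is a list of rows, each an object of numbers: "claw": the closure, from -1 (fully open) to 1 (shut); "dx", "dy", "dz": the shift along the tool's x, y, z in cm; "yaw": the turn about the tool's z in rad. In form: [{"claw": .., "dx": .., "dy": .., "dz": .., "yaw": ..}, ...]. A call has 1 to 12 rows; each row is the pose to reach, as a shift and turn from the pose commanded when the call began, along the tool's axes at that moment; what a row does not reach only later rows make up. A row lasts 1/10 s, in which the tool goes at most 50 mm and 8.59 degrees, less where a joint would pass 70% of its speed; a pose out of reach is approached as far as the arm can. A call with a gripper value outside its range is refused whole. The fingers move at their own pace and stop on an object; "force" is the grip in N (left out, the last holds). Time passes only in rows, so rows that repeat a pose let the fingers close. It gives the time, the measured TCP pose, the force, the opening and the grip force at its end, in the units of the state.
- get_state(): the state, without advancing time (a new reading comes with each control period).
- get_image(name): name is "scene" or "top"; returns a dict with "image" (420x560x3 uint8, red, green, blue), "fx", "fy", "cx", "cy" (pixels), "world_from_camera" (4x4, takes a point from camera to world coordinates). Camera axes: x right, y down, z forward; pixel columns grow to the right and rows downward; lengths in m; the calibration is good to about 2 mm. A picture is of the moment at which its call begins. There is no depth.
- job_done(): hands the job in; it is judged then, once.
The state is a dict: "t": time; "joint_positions": joint angles; "qvel": joint speeds; "tau": joint torques, N m; "position": TCP position; "tool_rot": TCP orientation; "wrist_force": force on the tool from outside, world axes, zero at the start; "moment": the same for the moment, N m; "finger_gap": finger opening in m; "finger_force": force on a finger pad.
Only numpy, scipy, OpenCV 4.12 (cv2) and the standard library are available. Lean on these libraries where they do the work, as an engineer would, in place of code of your own. Each camera call takes 0.05 s, during which the arm holds its last target. There are 200 camera calls.

## Working session

There is one attempt and no reset: what is moved stays moved. The work goes in short steps, Python scripts to look and compute and a tool call to move; the robot and the scene stay as the last step left them, time stands still between calls to the robot, and variables do not carry over. Pictures are saved under pics/ and viewed, at most 10 in all, crops included, and the job is handed in when it is done.

Besides the shell and the picture viewer there is one more tool, called after "Call:" as name(argument=value, ...) on one line, values as JSON. drive_tool: Moves the arm, as the interface text tells. Its arguments: {"type":"object","properties":{"increments":{"type":"array"},"force":{"type":"number"}},"required":["increments"]}

```bash
mkdir -p pics; cat > h.py <<'E'
from cell import *
import numpy as np, cv2
def snap(n,fn):
    d=get_image(n); cv2.imwrite('pics/'+fn,d['image'][:,:,::-1]); np.save('pics/'+fn+'.npy',d['world_from_camera'])
    return d
def ray(d,u,v,z):
    T=np.array(d['world_from_camera']); r=T[:3,:3]@np.array([(u-d['cx'])/d['fx'],(v-d['cy'])/d['fy'],1]); o=T[:3,3]
    return o+r*(z-o[2])/r[2]
def proj(d,p):
    T=np.linalg.inv(np.array(d['world_from_camera'])); q=T[:3,:3]@np.array(p)+T[:3,3]
    return np.array([d['fx']*q[0]/q[2]+d['cx'],d['fy']*q[1]/q[2]+d['cy']])
E
python3 - <<'E'
from h import *
for n in('top','scene'):
    d=snap(n,n+'0.png'); print(n,d['fx'],d['fy'],d['cx'],d['cy'],np.round(d['world_from_camera'],3).tolist())
print(get_state())
E
```

```text
top 384.2565782392997 384.2565782392997 279.0355483109516 205.72890978117883 [[0.012, -0.983, 0.184, 0.315], [-1.0, -0.012, -0.003, 0.021], [0.005, -0.184, -0.983, 1.252], [0.0, 0.0, 0.0, 1.0]]
scene 442.21871800134164 442.21871800134164 283.47018609870577 206.8733139758861 [[0.694, 0.521, -0.497, 1.13], [0.719, -0.518, 0.462, -0.508], [-0.017, -0.678, -0.734, 0.922], [0.0, 0.0, 0.0, 1.0]]
{'t': 0.1, 'joint_positions': array([-1.23481699,  0.57647191,  0.02483066,  1.43783556, -0.01502016,
        1.12901877, -0.05648252]), 'qvel': array([-0.00056214, -0.00184802,  0.00093743, -0.00023372,  0.00016564,
       -0.00151029,  0.00021406]), 'tau': array([ 6.19353101e-03, -7.67303252e+01,  2.25803219e+00, -2.86607462e+01,
        1.58654829e-02,  8.65705922e-03,  1.72020367e-05]), 'position': array([0.27491023, 0.61602085, 0.23050839]), 'tool_rot': array([ 2.08324941e-01,  9.78059364e-01, -7.62870181e-04, -1.35444452e-04]), 'wrist_force': array([ 0.91142418, -0.63296052,  0.28518624]), 'moment': array([ 0.02923831, -0.00197286, -0.00856164]), 'finger_force': 0.0, 'finger_gap': 0.08529327976037075}
```

View pics/top0.png

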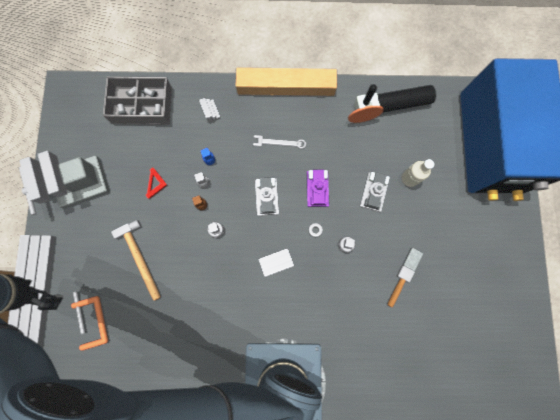

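View pics/scene0.png

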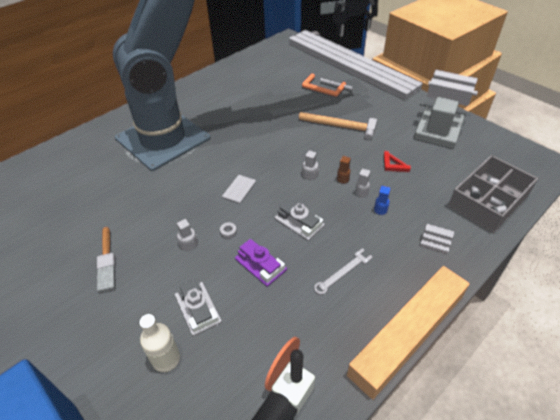

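The grey candidates in the top view are sockets at (201,180, slim), (215,230) and (347,244). I'm excluding blue (208,157) and brown (200,203). The clamps are A at (266,195), purple at (318,187, excluded) and spare at (376,190). Next is a close crop to check these.

```bash
python3 - <<'E'
import cv2,numpy as np
t=cv2.imread('pics/top0.png');s=cv2.imread('pics/scene0.png')
def c(i,u,v,r=20,m=260): return cv2.resize(i[v-r:v+r,u-r:u+r],(m,m),interpolation=cv2.INTER_CUBIC)
a=np.hstack([c(t,266,195),c(t,215,230),c(t,347,244)]);b=np.hstack([c(s,300,215),c(s,310,165),c(s,185,235)])
cv2.imwrite('pics/crop1.png',np.vstack([a,b]))
E
```

```text
(no output)
```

View pics/crop1.png

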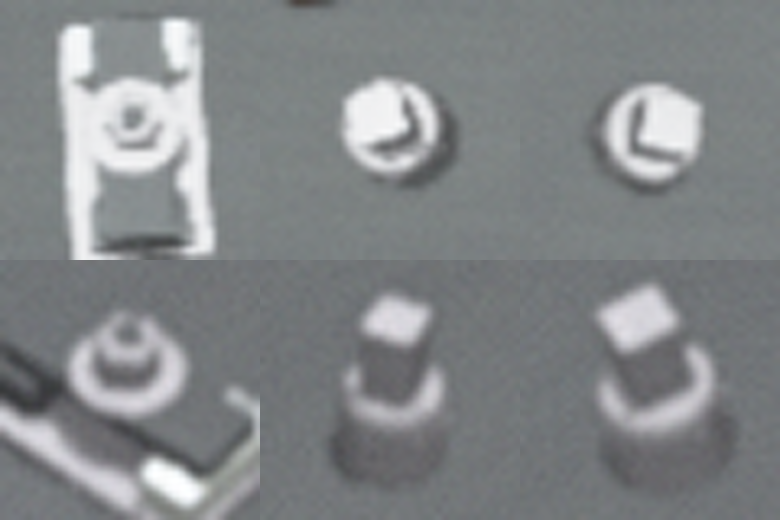

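The crop shows socket heads with centres at about top (212,227) and (350,242). The nut of clamp A is about 0.55 of the washer's width, so it looks like the 24 mm one. Now I'll measure.

```bash
cat >> h.py <<'E'
def head(d,u,v,z=0.08,thr=None,r=12,k=8):
    """square face near pixel u,v: returns world centre, size (mm), angle (deg) on plane z"""
    u,v=int(u),int(v); g=cv2.cvtColor(d['image'],cv2.COLOR_RGB2GRAY)[v-r:v+r+1,u-r:u+r+1]
    g=cv2.resize(g,None,fx=k,fy=k,interpolation=cv2.INTER_CUBIC)
    if thr is None: thr=(float(g[r*k+4,r*k+4])+float(np.median(g)))/2
    n,l=cv2.connectedComponents((g>thr).astype(np.uint8)); m=(l==l[r*k+k//2,r*k+k//2]).astype(np.uint8)
    c=max(cv2.findContours(m,0,cv2.CHAIN_APPROX_NONE)[0],key=cv2.contourArea)[:,0]
    P=np.array([ray(d,u-r+(x+.5)/k-.5,v-r+(y+.5)/k-.5,z)[:2] for x,y in c],np.float32)*1000
    R=cv2.minAreaRect(P); return np.round(R[0],1),np.round(R[1],1),round(R[2],1),thr
E
python3 - <<'E'
from h import *
t=get_image('top');s=get_image('scene')
for n,a,b in(('L',(212,227),(311,154)),('R',(350,242),(183,224))):
    for th in(None,190,205): print(n,th,head(t,*a,thr=th),head(s,*b,thr=th))
print('nut',ray(t,266.2,193.2,.068),ray(s,299.7,206,.068),'washer',ray(t,267.1,194.7,.045),ray(s,299.7,211.5,.045))
T=np.load('pics/top0.png.npy')
E
```

```text
L None (array([460.3, 215. ]), array([42.4, 42.9]), 0.8, 185.0) (array([463.8, 223.8]), array([25.4, 27.2]), 20.0, 165.5)
L 190 (array([460.4, 215.1]), array([42.4, 42. ]), 89.5, 190) (array([463.9, 223.9]), array([22.3, 22.2]), 17.7, 190)
L 205 (array([460.5, 215.1]), array([40.7, 40.6]), 2.6, 205) (array([464.2, 223.7]), array([19.4, 17.8]), 18.7, 205)
R None (array([ 419.4, -190.6]), array([42.4, 42.6]), 63.7, 181.0) (array([ 421.6, -197.5]), array([25.4, 25.6]), 81.3, 164.5)
R 190 (array([ 419.5, -190.5]), array([41.6, 41.9]), 63.7, 190) (array([ 421.7, -197.7]), array([22.5, 21.6]), 80.3, 190)
R 205 (array([ 425.2, -197.8]), array([26.1, 28.5]), 84.8, 205) (array([ 421.8, -197.8]), array([20.5, 18.6]), 80.7, 205)
nut [0.5765864  0.05917719 0.068     ] [0.57966731 0.06179264 0.068     ] washer [0.57676578 0.05693572 0.045     ] [0.57893627 0.06286421 0.045     ]
```

```bash
cat >> h.py <<'E'
from scipy.spatial.transform import Rotation as Ro
def rel(p,ang=None):
    """tool-axis shift in cm to world p; yaw so that tool y lies along world angle ang (deg, mod 180)"""
    s=get_state(); R=Ro.from_quat(s['tool_rot']).as_matrix(); d=R.T@(np.array(p)-s['position'])*100
    a=np.degrees(np.arctan2(R[1,1],R[0,1])); y=None if ang is None else np.radians(-((ang-a+90)%180-90))
    print('t',round(s['t'],2),'pos',np.round(s['position'],4),'yang',round(a,2),'tilt',np.round(R[:2,2],4),'d',np.round(d,2),'yaw',y,'F',np.round(s['wrist_force'],1),'M',np.round(s['moment'],2),'gap',round(s['finger_gap'],4),'j',np.round(s['joint_positions'],2))
E
python3 -c "
from h import *
rel([.464,.2237,.20],108.5)"
```

```text
t 0.2 pos [0.275  0.6161 0.2308] yang 65.95 tilt [-0.0003 -0.0009] d [-33.25 -28.13   3.11] yaw -0.7426408837748862 F [-0.  -0.3 -0.3] M [-0.01  0.05 -0.03] gap 0.0854 j [-1.23  0.58  0.02  1.44 -0.01  1.13 -0.06]
```

Call:
drive_tool(increments=[{"claw": -0.2, "dx": -33.25, "dy": -28.1, "dz": 3.1, "yaw": -0.74}, {"claw": -0.2, "dx": -33.25, "dy": -28.1, "dz": 3.1, "yaw": -0.74}, {"claw": -0.2, "dx": -33.25, "dy": -28.1, "dz": 3.1, "yaw": -0.74}, {"claw": -0.2, "dx": -33.25, "dy": -28.1, "dz": 3.1, "yaw": -0.74}, {"claw": -0.2, "dx": -33.25, "dy": -28.1, "dz": 3.1, "yaw": -0.74}, {"claw": -0.2, "dx": -33.25, "dy": -28.1, "dz": 3.1, "yaw": -0.74}, {"claw": -0.2, "dx": -33.25, "dy": -28.1, "dz": 3.1, "yaw": -0.74}, {"claw": -0.2, "dx": -33.25, "dy": -28.1, "dz": 3.1, "yaw": -0.74}, {"claw": -0.2, "dx": -33.25, "dy": -28.1, "dz": 3.1, "yaw": -0.74}, {"claw": -0.2, "dx": -33.25, "dy": -28.1, "dz": 3.1, "yaw": -0.74}, {"claw": -0.2, "dx": -33.25, "dy": -28.1, "dz": 3.1, "yaw": -0.74}, {"claw": -0.2, "dx": -33.25, "dy": -28.1, "dz": 3.1, "yaw": -0.74}])

```text
t: 1.4
position: [0.4637, 0.2255, 0.2004]
tool_rot: [-0.16, 0.987, 0.0, -0.0]
wrist_force: [0.4, 0.9, 0.1]
finger_gap: 0.0514
finger_force: 0.0
```

```bash
python3 -c "
from h import *
rel([.464,.2237,.047],108.5)"
```

```text
t 1.4 pos [0.4637 0.2255 0.2004] yang 108.43 tilt [-0.0002  0.0007] d [ 0.03 -0.19 15.33] yaw -0.0011459878861215845 F [0.4 0.9 0.1] M [-0.01  0.01 -0.01] gap 0.0514 j [-0.45  0.37 -0.13  1.89  0.06  0.88  1.29]
```

Call:
drive_tool(increments=[{"claw": -0.2, "dx": 0, "dy": -0.2, "dz": 5}, {"claw": -0.2, "dx": 0, "dy": -0.2, "dz": 9}, {"claw": -0.2, "dx": 0, "dy": -0.2, "dz": 12}, {"claw": -0.2, "dx": 0, "dy": -0.2, "dz": 14}, {"claw": -0.2, "dx": 0, "dy": -0.2, "dz": 15.2}, {"claw": -0.2, "dx": 0, "dy": -0.2, "dz": 15.2}, {"claw": 1, "dx": 0, "dy": -0.2, "dz": 15.2}, {"claw": 1, "dx": 0, "dy": -0.2, "dz": 15.2}, {"claw": 1, "dx": 0, "dy": -0.2, "dz": 15.2}, {"claw": 1, "dx": 0, "dy": -0.2, "dz": 15.2}, {"claw": 1, "dx": 0, "dy": -0.2, "dz": 15.2}], force=60)

```text
invalid input at $.increments[0]: expected keys claw, dx, dy, dz, yaw
```

```bash
python3 -c "
from h import *
rel([.464,.2237,.047],108.5)
t=get_image('top');s=snap('scene','scene1.png')
"
```

```text
t 1.4 pos [0.4637 0.2255 0.2004] yang 108.43 tilt [-0.0002  0.0007] d [ 0.03 -0.19 15.33] yaw -0.0011459878861215845 F [0.4 0.9 0.1] M [-0.01  0.01 -0.01] gap 0.0514 j [-0.45  0.37 -0.13  1.89  0.06  0.88  1.29]
```

Call:
drive_tool(increments=[{"claw": -0.2, "dx": 0, "dy": -0.2, "dz": 5, "yaw": 0}, {"claw": -0.2, "dx": 0, "dy": -0.2, "dz": 9, "yaw": 0}, {"claw": -0.2, "dx": 0, "dy": -0.2, "dz": 12, "yaw": 0}, {"claw": -0.2, "dx": 0, "dy": -0.2, "dz": 14, "yaw": 0}, {"claw": -0.2, "dx": 0, "dy": -0.2, "dz": 15.2, "yaw": 0}, {"claw": -0.2, "dx": 0, "dy": -0.2, "dz": 15.2, "yaw": 0}, {"claw": 1, "dx": 0, "dy": -0.2, "dz": 15.2, "yaw": 0}, {"claw": 1, "dx": 0, "dy": -0.2, "dz": 15.2, "yaw": 0}, {"claw": 1, "dx": 0, "dy": -0.2, "dz": 15.2, "yaw": 0}, {"claw": 1, "dx": 0, "dy": -0.2, "dz": 15.2, "yaw": 0}, {"claw": 1, "dx": 0, "dy": -0.2, "dz": 15.2, "yaw": 0}], force=60)

```text
t: 2.6
position: [0.4655, 0.2229, 0.0494]
tool_rot: [-0.159, 0.987, 0.0, 0.001]
wrist_force: [-0.6, 0.9, 7.3]
finger_gap: 0.0242
finger_force: 61.0
```

```bash
python3 -c "
from h import *
rel([.578,.060,.20],108.5)
"
```

```text
t 2.6 pos [0.4655 0.2229 0.0494] yang 108.34 tilt [0.0019 0.0012] d [ -5.58 -18.99 -15.06] yaw -0.0027708405902249857 F [-0.6  0.9  7.3] M [0.26 0.32 0.02] gap 0.0242 j [-0.47  0.59 -0.1   2.05  0.11  0.5   1.24]
```

Call:
drive_tool(increments=[{"claw": 1, "dx": 0, "dy": 0, "dz": -5, "yaw": 0}, {"claw": 1, "dx": 0, "dy": 0, "dz": -10, "yaw": 0}, {"claw": 1, "dx": -1, "dy": -4, "dz": -10, "yaw": 0}, {"claw": 1, "dx": -2.5, "dy": -8, "dz": -10, "yaw": 0}, {"claw": 1, "dx": -4, "dy": -13, "dz": -10, "yaw": 0}, {"claw": 1, "dx": -5, "dy": -17, "dz": -10, "yaw": 0}, {"claw": 1, "dx": -5.6, "dy": -19, "dz": -10, "yaw": 0}, {"claw": 1, "dx": -5.6, "dy": -19, "dz": -9, "yaw": 0}, {"claw": 1, "dx": -5.6, "dy": -19, "dz": -9, "yaw": 0}])

```text
t: 3.5
position: [0.5766, 0.0593, 0.137]
tool_rot: [-0.159, 0.987, 0.0, -0.001]
wrist_force: [-0.8, 0.5, -3.5]
finger_gap: 0.024
finger_force: 60.6
```

```bash
python3 - <<'E'
from h import *
rel([.578,.060,.12],108.5)
t=snap('top','top2.png');s=snap('scene','scene2.png')
print(proj(s,[.578,.06,.09]),proj(t,[.578,.06,.09]))
def c(i,u,v,r=32,m=400): return cv2.resize(i['image'][v-r:v+r,u-r:u+r,::-1],(m,m),interpolation=cv2.INTER_CUBIC)
cv2.imwrite('pics/crop2.png',np.hstack([c(s,300,195),c(t,266,195)]))
E
```

```text
t 3.5 pos [0.5766 0.0593 0.137 ] yang 108.29 tilt [-0.0027 -0.0001] d [-0.16  0.02  1.7 ] yaw -0.0037278626542890706 F [-0.8  0.5 -3.5] M [0.08 0.08 0.02] gap 0.024 j [-0.11  0.54 -0.11  1.81  0.08  0.8   1.63]
[298.84279137 200.26321574] [265.74289142 191.21747815]
```

View pics/crop2.png

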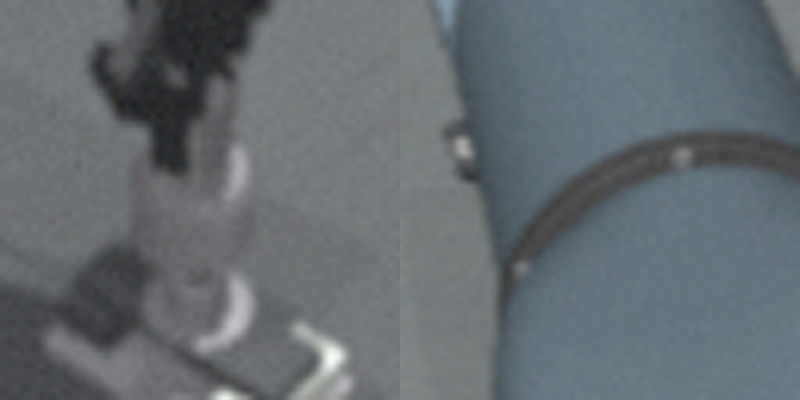

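Socket body centre at crop x≈191 and washer centre at ≈200 give an offset of about 3 mm along the image's right axis. This agrees with my measurement, so I'll correct to (.579,.061) and come down.

```bash
python3 -c "
from h import *
rel([.579,.061,.117],108.5)"
```

```text
t 3.6 pos [0.5767 0.0609 0.138 ] yang 108.44 tilt [-0.0016  0.0005] d [-0.22 -0.07  2.1 ] yaw -0.0010706983721785344 F [ 0.2  1.  -3.5] M [ 0.01 -0.02 -0.01] gap 0.0244 j [-0.11  0.53 -0.11  1.81  0.08  0.81  1.63]
```

Call:
drive_tool(increments=[{"claw": 1, "dx": -0.18, "dy": -0.05, "dz": 1, "yaw": 0}, {"claw": 1, "dx": -0.18, "dy": -0.05, "dz": 2, "yaw": 0}, {"claw": 1, "dx": -0.18, "dy": -0.05, "dz": 2.3, "yaw": 0}, {"claw": 1, "dx": -0.18, "dy": -0.05, "dz": 2.5, "yaw": 0}, {"claw": 1, "dx": -0.18, "dy": -0.05, "dz": 2.6, "yaw": 0}, {"claw": 1, "dx": -0.18, "dy": -0.05, "dz": 2.7, "yaw": 0}, {"claw": 1, "dx": -0.18, "dy": -0.05, "dz": 2.8, "yaw": 0}, {"claw": 1, "dx": -0.18, "dy": -0.05, "dz": 2.8, "yaw": 0}, {"claw": 1, "dx": -0.18, "dy": -0.05, "dz": 2.8, "yaw": 0}])

```text
t: 4.5
position: [0.5799, 0.0601, 0.1106]
tool_rot: [-0.159, 0.987, 0.0, 0.0]
wrist_force: [-0.9, 1.7, -0.7]
finger_gap: 0.0241
finger_force: 61.1
```

```bash
python3 -c "
from h import *
rel([.579,.061,.094],108.5)"
```

```text
t 4.5 pos [0.5799 0.0601 0.1106] yang 108.35 tilt [0.0006 0.0004] d [0.05 0.12 1.66] yaw -0.0025852867006582094 F [-0.9  1.7 -0.7] M [0.41 0.07 0.01] gap 0.0241 j [-0.11  0.57 -0.11  1.83  0.09  0.75  1.62]
```

Call:
drive_tool(increments=[{"claw": 1, "dx": 0, "dy": 0, "dz": 0.1, "yaw": 0}, {"claw": 1, "dx": 0, "dy": 0, "dz": 0.2, "yaw": 0}, {"claw": 1, "dx": 0, "dy": 0, "dz": 0.3, "yaw": 0}, {"claw": 1, "dx": 0, "dy": 0, "dz": 0.4, "yaw": 0}, {"claw": 1, "dx": 0, "dy": 0, "dz": 0.4, "yaw": 0}])

```text
t: 5.0
position: [0.5797, 0.0607, 0.1067]
tool_rot: [-0.16, 0.987, 0.001, 0.0]
wrist_force: [-1.6, 4.4, 2.7]
finger_gap: 0.0246
finger_force: 61.4
```

```bash
python3 -c "
from h import *
rel([.579,.061,.094],108.5)"
```

```text
t 5.0 pos [0.5797 0.0607 0.1067] yang 108.37 tilt [0.0007 0.0012] d [0.06 0.05 1.27] yaw -0.0022829670984615196 F [-1.6  4.4  2.7] M [ 1.17  0.38 -0.15] gap 0.0246 j [-0.11  0.58 -0.11  1.83  0.09  0.74  1.62]
```

Call:
drive_tool(increments=[{"claw": 1, "dx": 0, "dy": 0.1, "dz": 0.1, "yaw": 0}, {"claw": 1, "dx": 0, "dy": 0.1, "dz": 0.3, "yaw": 0}, {"claw": 1, "dx": 0, "dy": 0.1, "dz": 0.5, "yaw": 0}, {"claw": 1, "dx": 0, "dy": 0.1, "dz": 0.7, "yaw": 0}, {"claw": 1, "dx": 0, "dy": 0.1, "dz": 0.9, "yaw": 0}, {"claw": 1, "dx": 0, "dy": 0.1, "dz": 1.0, "yaw": 0}, {"claw": 1, "dx": 0, "dy": 0.1, "dz": 1.0, "yaw": 0}])

```text
t: 5.7
position: [0.5806, 0.0609, 0.1002]
tool_rot: [-0.159, 0.987, -0.0, 0.002]
wrist_force: [-11.0, 0.3, 44.1]
finger_gap: 0.0239
finger_force: 67.6
```

```bash
python3 -c "
from h import *
rel([.579,.061,.094],108.5)"
```

```text
t 5.7 pos [0.5806 0.0609 0.1002] yang 108.3 tilt [0.0043 0.0005] d [0.15 0.06 0.62] yaw -0.0034207603974582075 F [-11.    0.3  44.1] M [ 0.36  2.85 -0.25] gap 0.0239 j [-0.12  0.58 -0.11  1.84  0.09  0.72  1.62]
```

Call:
drive_tool(increments=[{"claw": 1, "dx": 0, "dy": 0, "dz": -0.3, "yaw": 0}, {"claw": 1, "dx": 0.1, "dy": 0, "dz": -0.4, "yaw": 0}, {"claw": 1, "dx": 0.2, "dy": 0, "dz": -0.4, "yaw": 0}, {"claw": 1, "dx": 0.2, "dy": 0, "dz": -0.4, "yaw": 0}])

```text
t: 6.1
position: [0.5797, 0.0608, 0.1007]
tool_rot: [-0.159, 0.987, 0.0, 0.002]
wrist_force: [6.6, 3.8, 1.6]
finger_gap: 0.024
finger_force: 61.5
```

```bash
python3 - <<'E'
from h import *
rel([.579,.061,.094],108.5)
s=snap('scene','scene3.png')
for z in(.045,.085): print(proj(s,[.579,.061,z]))
cv2.imwrite('pics/crop3.png',cv2.resize(s['image'][170:235,265:330,::-1],(600,600),interpolation=cv2.INTER_CUBIC))
E
```

```text
t 6.1 pos [0.5797 0.0608 0.1007] yang 108.35 tilt [0.0045 0.0012] d [0.07 0.05 0.67] yaw -0.0026171003792457587 F [6.6 3.8 1.6] M [ 0.94 -1.23 -0.23] gap 0.024 j [-0.12  0.58 -0.11  1.84  0.09  0.72  1.62]
[299.22680886 211.87772945]
[299.36942166 201.58717929]
```

View pics/crop3.png

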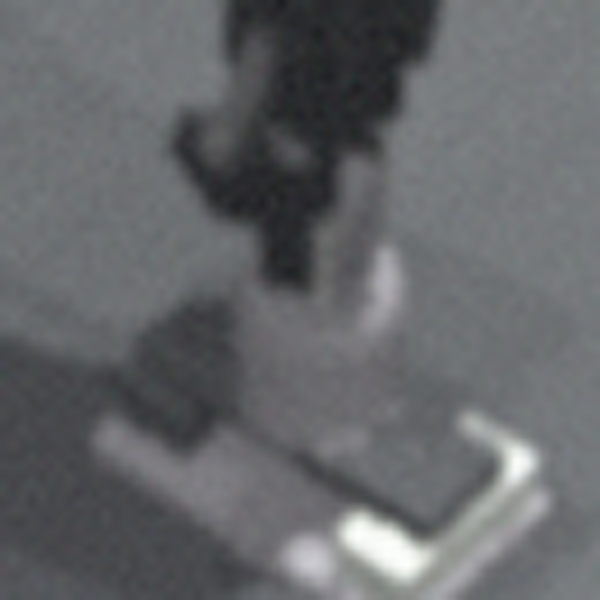

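The bottom rim, at crop (300,450), shows a sliver of washer, so the socket is well down but wedged about 5 mm high. I'll recentre it and wiggle it down.

Call:
drive_tool(increments=[{"claw": 1, "dx": -0.08, "dy": 0.05, "dz": 0, "yaw": 0}, {"claw": 1, "dx": -0.08, "dy": 0.05, "dz": 0.2, "yaw": 0.03}, {"claw": 1, "dx": -0.08, "dy": 0.05, "dz": 0.4, "yaw": -0.03}, {"claw": 1, "dx": -0.08, "dy": 0.05, "dz": 0.5, "yaw": 0.03}, {"claw": 1, "dx": -0.08, "dy": 0.05, "dz": 0.6, "yaw": -0.03}, {"claw": 1, "dx": -0.08, "dy": 0.05, "dz": 0.7, "yaw": 0}, {"claw": 1, "dx": -0.08, "dy": 0.05, "dz": 0.7, "yaw": 0}])

```text
t: 6.85
position: [0.5798, 0.0607, 0.0943]
tool_rot: [-0.159, 0.987, -0.0, 0.002]
wrist_force: [1.5, 2.5, 11.1]
finger_gap: 0.0245
finger_force: 63.0
```

```bash
python3 -c "
from h import *
rel([.579,.061,.094],108.5)"
```

```text
t 6.85 pos [0.5798 0.0607 0.0943] yang 108.28 tilt [0.0036 0.0002] d [0.06 0.05 0.03] yaw -0.0037666488914589935 F [ 1.5  2.5 11.1] M [ 0.58 -0.52 -0.05] gap 0.0245 j [-0.12  0.59 -0.1   1.85  0.09  0.71  1.62]
```

Call:
drive_tool(increments=[{"claw": 1, "dx": 0, "dy": 0, "dz": 0, "yaw": 0.1}, {"claw": 1, "dx": 0, "dy": 0, "dz": 0, "yaw": 0.2}, {"claw": 1, "dx": 0, "dy": 0, "dz": 0, "yaw": 0.25}, {"claw": 1, "dx": 0, "dy": 0, "dz": 0, "yaw": 0.3}])

```text
t: 7.25
position: [0.5799, 0.0607, 0.0943]
tool_rot: [-0.009, 1.0, -0.0, 0.002]
wrist_force: [1.5, 0.6, 9.8]
finger_gap: 0.0242
finger_force: 62.9
```

```bash
python3 -c "
from h import *
rel([.579,.061,.094],108.5)"
```

```text
t 7.25 pos [0.5799 0.0607 0.0943] yang 91.06 tilt [ 0.0038 -0.0002] d [0.09 0.04 0.03] yaw -0.3043349668250917 F [1.5 0.6 9.8] M [ 0.45 -0.67  0.42] gap 0.0242 j [-0.17  0.59 -0.02  1.85  0.02  0.7   1.39]
```

Call:
drive_tool(increments=[{"claw": 1, "dx": 0, "dy": 0, "dz": -0.05, "yaw": 0.06}, {"claw": 1, "dx": 0, "dy": 0, "dz": -0.05, "yaw": 0.12}, {"claw": 1, "dx": 0, "dy": 0, "dz": -0.05, "yaw": 0.18}, {"claw": 1, "dx": 0, "dy": 0, "dz": -0.05, "yaw": 0.24}])

```text
t: 7.65
position: [0.5799, 0.0605, 0.0943]
tool_rot: [0.111, 0.994, 0.0, 0.002]
wrist_force: [2.8, 0.8, 5.4]
finger_gap: 0.0239
finger_force: 62.1
```

```bash
python3 -c "
from h import *
rel([.579,.061,.094],58.3)"
```

```text
t 7.65 pos [0.5799 0.0605 0.0943] yang 77.29 tilt [ 0.0035 -0.0003] d [0.09 0.03 0.03] yaw 0.3314149806260062 F [2.8 0.8 5.4] M [ 0.32 -1.07  0.33] gap 0.0239 j [-0.22  0.59  0.05  1.85 -0.04  0.7   1.21]
```

Call:
drive_tool(increments=[{"claw": 1, "dx": 0, "dy": 0, "dz": 0, "yaw": 0.08}, {"claw": 1, "dx": 0, "dy": 0, "dz": 0, "yaw": 0.16}, {"claw": 1, "dx": 0, "dy": 0, "dz": 0, "yaw": 0.24}, {"claw": 1, "dx": 0, "dy": 0, "dz": 0, "yaw": 0.32}, {"claw": 1, "dx": 0, "dy": 0, "dz": 0, "yaw": 0.33}, {"claw": 1, "dx": 0, "dy": 0, "dz": 0, "yaw": 0.33}])

```text
t: 8.25
position: [0.5799, 0.0603, 0.0943]
tool_rot: [0.271, 0.962, 0.0, 0.002]
wrist_force: [4.7, 0.2, 5.0]
finger_gap: 0.0242
finger_force: 62.2
```

```bash
python3 - <<'E'
from h import *
rel([.579,.061,.094],58.3)
s=snap('scene','scene4.png')
E
```

```text
t 8.25 pos [0.5799 0.0603 0.0943] yang 58.5 tilt [ 0.0035 -0.0008] d [0.11 0.01 0.03] yaw 0.00345662729350899 F [4.7 0.2 5. ] M [ 0.14 -1.13  0.16] gap 0.0242 j [-0.28  0.6   0.15  1.85 -0.13  0.7   0.96]
```

View pics/scene4.png

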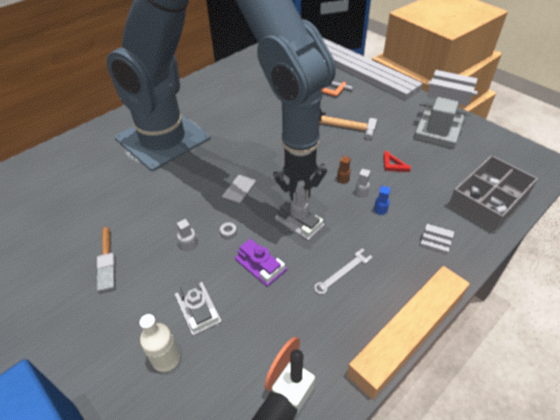

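Call:
drive_tool(increments=[{"claw": 1, "dx": 0, "dy": 0, "dz": 0, "yaw": -0.03}, {"claw": 1, "dx": 0, "dy": 0, "dz": 0, "yaw": -0.06}, {"claw": 1, "dx": 0, "dy": 0, "dz": 0, "yaw": -0.09}])

```text
t: 8.6
position: [0.5797, 0.06, 0.0943]
tool_rot: [0.228, 0.974, -0.0, 0.002]
wrist_force: [3.1, -0.6, 5.2]
finger_gap: 0.0244
finger_force: 62.3
```

```bash
python3 -c "
from h import *
rel([.579,.061,.094],58.3)"
```

```text
t 8.6 pos [0.5797 0.06   0.0943] yang 63.7 tilt [ 0.0031 -0.0008] d [0.1  0.06 0.03] yaw 0.09418758985855098 F [ 3.1 -0.6  5.2] M [-0.16 -1.02 -0.08] gap 0.0244 j [-0.26  0.6   0.12  1.85 -0.11  0.7   1.03]
```

Call:
drive_tool(increments=[{"claw": 1, "dx": 0, "dy": 0, "dz": 0, "yaw": 0.03}, {"claw": 1, "dx": 0, "dy": 0, "dz": 0, "yaw": 0.06}, {"claw": 1, "dx": 0, "dy": 0, "dz": 0, "yaw": 0.09}, {"claw": 1, "dx": 0, "dy": 0, "dz": 0, "yaw": 0.11}])

```text
t: 9.0
position: [0.5798, 0.0604, 0.0943]
tool_rot: [0.282, 0.959, 0.0, 0.002]
wrist_force: [6.1, -0.1, 4.8]
finger_gap: 0.0242
finger_force: 62.2
```

```bash
python3 -c "
from h import *
rel([.579,.061,.094],58.3)"
```

```text
t 9.0 pos [0.5798 0.0604 0.0943] yang 57.27 tilt [ 0.0034 -0.0005] d [0.1  0.01 0.03] yaw -0.01797476090055608 F [ 6.1 -0.1  4.8] M [-0.02 -1.58  0.34] gap 0.0242 j [-0.29  0.6   0.16  1.85 -0.13  0.7   0.95]
```

The moment was -0.08 N m in the play and +0.34 N m on contact, so the hex is driving the nut. The socket is seated at a stable height, and I'm handing in.

```bash
python3 -c "
from h import *
print(job_done())"
```

```text
the job is handed in; nothing more can be done
None
```

The first socket I tried, the left-hand one of the two wide ones, fits: it sits fully home on the nut of the clamp straight ahead, still gripped, and I handed the job in at 9 s. I turned the socket about 51° clockwise, so the nut turned about 41 to 51° (its exact angle was not measured, because the socket has up to 10° of play), and I moved nothing else.

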